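# Clear the sample tray and fill its pockets in order

### The arm

A 6-joint arm with a two-finger parallel gripper is mounted at the origin on the work surface. World frame = base frame: x ahead of the robot, y to its left, z up, the work surface at z = 0. Lengths are in mm, angles in rad, forces in N, time in s.
With the tool pointing down it reaches from about 350 to 875 mm from the base axis. Payload 4.2 kg.
Tool frame: the origin (TCP) lies between the finger pads; the fingertips stand 14 mm ahead of it and the grasp point (between the pads) lies 5 mm behind it; z points along the fingers, y is the line along which they close (so a half turn about z gives the same grasp; the last joint's range is limited). The gripper opens to 87 mm and grips with 3 to 60 N. Pads are 19 mm wide; open, the fingers measure 117 mm over their backs; the gripper's body (75 mm by 190 mm) begins 51 mm behind the grasp point.
Start: joints at [-0.984, 0.385, 0.008, 0, -1.194, -0.259], TCP at [201.241, -591.694, 236.55] pointing down, gripper open.
Joint ranges: [-3.14, 3.14], [-1.21, 2.06], [-1.07, 1.41], [-3.16, 2.05], [-2.99, -0.16], [-3.1, 3.1]. Speed limits (rad/s): [2.79, 2.79, 3.14, 3.14, 3.14, 3.14].

### API

Orientations are given as a unit quaternion [w, x, y, z].
In Python, from rig import arm gives the robot as it stands. The module is installed in compiled form; this text tells all that it offers.
- The arm moves only by the tool carry_out, never from a script. Its argument "steps" is a list of rows, each an object of numbers: "tx", "ty", "tz": the shift along the tool's x, y, z in units of 300 mm (1.0 is 300 mm); "turn": the turn about the tool's z in units of 1.5 rad (1.0 is 1.5 rad); "gripper": the opening, from 0 (shut) to 1 (fully open). A call has 1 to 20 rows; each row shifts and turns the commanded pose from where the row before left it, along the tool's axes as they then stand; what a row does not reach is not made up. A row lasts 1/10 s, in which the tool goes at most 50 mm and 8.59 degrees, less where a joint would pass 70% of its speed; a pose out of reach is approached as far as the arm can. A call with a number of a shift or a turn outside -1 to 1 is refused whole. A call with a gripper value outside its range is refused whole. The fingers move at their own pace and stop on an object; the grip force is fixed at half the most. Time passes only in rows, so rows that do not move let the fingers close. It gives the time, the measured TCP pose, the force, the opening and the grip force at its end, in the units of the state.
- arm.read_state(): the state, without advancing time (a new reading comes with each control period).
- arm.camera(name): name is "scene" or "side" or "wrist"; returns (picture, depth): 420x560x3 uint8, red, green, blue; 420x560 float32, mm along the optical axis (not along the pixel's ray), 0 where there is no reading.
- arm.calibration(name): a dict with "intrinsics" (3x3 intrinsics, pixels), "pose" (4x4, takes a point from camera to world coordinates). Camera axes: x right, y down, z forward; pixel columns grow to the right and rows downward; lengths in mm; the calibration is good to about 2 mm. A picture is of the moment at which its call begins: read the wrist's pose just before it. calibration takes no time and is no camera call; for the wrist camera it gives the pose at the moment of the call.
- arm.job_done(): hands the job in; it is judged then, once.
The state is a dict: "time_s": time; "joint_pos": joint angles; "qvel": joint speeds; "tau": joint torques, N m; "eef_pos": TCP position; "tool_rot": TCP orientation; "ft_force": force on the tool from outside, world axes, zero at the start; "ft_torque": the same for the moment, N m; "width": finger opening in mm; "finger_force": force on a finger pad.
Only numpy, scipy, OpenCV 4.12 (cv2) and the standard library are available. Lean on these libraries where they do the work, as an engineer would, in place of code of your own. Each camera call takes 0.05 s, during which the arm holds its last target. There are 200 camera calls.

### The job

First lift the empty steel cup out of the tray pocket and nest it upright in the matching cup that stands on the mat, leaving that one where it is. Then fill the tray in order, setting each pebble down gently (no dropping) so that it lies flat on the pocket's floor, near its middle: the smallest pebble into the pocket with one stud, next the medium one into the pocket with two studs, last the largest into the pocket with three studs. Leave the tin, tape, glue bottle, spatula and brush where they are.

Things in the scene. Friction and masses are not known exactly. Their poses are not given: they have to be found in the camera images.
- pebble_small: smooth oval cream river stone, the smallest of the three: 42 mm long (its x axis), 32 mm wide (y), 20 mm thick (z). Origin: centre of its flat underside. Its sides are upright over the middle third of its thickness. It starts lying flat on the mat (mat top at z = 0.003), at any yaw; the three differ only in size and may lie in any order.
- pebble_medium: smooth oval cream river stone, the middle one of the three: 54 mm long (its x axis), 38 mm wide (y), 22 mm thick (z). Origin: centre of its flat underside. Its sides are upright over the middle third of its thickness. It starts lying flat on the mat (mat top at z = 0.003), at any yaw; the three differ only in size and may lie in any order.
- pebble_large: smooth oval cream river stone, the largest of the three: 68 mm long (its x axis), 46 mm wide (y), 25 mm thick (z). Origin: centre of its flat underside. Its sides are upright over the middle third of its thickness. It starts lying flat on the mat (mat top at z = 0.003), at any yaw; the three differ only in size and may lie in any order.
- pocket1_floor (a point): centre of the floor of pocket 1, a fixed wooden pocket insert marked by one black stud(s), 13 mm across, 26 mm apart in a row on its front ledge, 47 mm from the centre along -x. z up; inside the pocket is 86 mm long along y, 58 mm wide along x; walls 10 mm high above the floor; each long wall has a 40 mm gap at its middle for fingers. The floor is 11 mm above the mat.
- pocket2_floor (a point): centre of the floor of pocket 2, a fixed wooden pocket insert marked by two black stud(s), 13 mm across, 26 mm apart in a row on its front ledge, 47 mm from the centre along -x. z up; inside the pocket is 86 mm long along y, 58 mm wide along x; walls 10 mm high above the floor; each long wall has a 40 mm gap at its middle for fingers. The floor is 11 mm above the mat.
- pocket3_floor (a point): centre of the floor of pocket 3, a fixed wooden pocket insert marked by three black stud(s), 13 mm across, 26 mm apart in a row on its front ledge, 47 mm from the centre along -x. z up; inside the pocket is 86 mm long along y, 58 mm wide along x; walls 10 mm high above the floor; each long wall has a 40 mm gap at its middle for fingers. The floor is 11 mm above the mat.
- tray: fixed dark board, 130 x 330 x 6 mm, long along y, origin on its underside, turned up to 0.18 rad. It carries the three pocket inserts end to end in a row along y, 105 mm apart; they are alike but for their studs (one, two or three) and stand in any order.
- cup: small tapered steel cup, open on top, 54 mm tall, 64 mm across the rim, 59 mm across at 36 mm up, 37 mm across the foot, wall 2.5 mm; a thick base, the inner floor 24 mm up. Origin: centre of its underside, z up. This one starts upright inside pocket 1, the one-stud pocket of the tray. Nested, one sits on the other's inner floor, 24 mm higher.
- cup_stand: small tapered steel cup, open on top, 54 mm tall, 64 mm across the rim, 59 mm across at 36 mm up, 37 mm across the foot, wall 2.5 mm; a thick base, the inner floor 24 mm up. Origin: centre of its underside, z up. This one stands on the mat to the left of the tray. Nested, one sits on the other's inner floor, 24 mm higher.
- tin: small white jar with a metal cap, 32 mm across, 45 mm tall, among the pebbles; a bystander. Origin: centre of its underside.
- tape: grey roll of tape lying flat, 80 mm across, 20 mm tall, right of the tray; a bystander. Origin: centre of its underside.
- glue: white glue bottle, 48 mm across, 130 mm tall, far right; a bystander. Origin: centre of its underside.
- spatula: spatula 200 mm long lying on the mat at the right; a bystander. Origin near its middle.
- brush: brush 170 mm long lying on the mat at the left; a bystander. Origin near its middle.
Mind the look-alikes: they are no part of the job. What is shaped like the pebble_large but blue is not meant. What is shaped like the pebble_medium but pink is not meant.

How it is judged:
By the outcome, as a careful person would: the job done as asked, in the order asked, and still so for the second after the job is handed in, with the robot touching nothing.
It also fails if it takes over 72 s, if anything falls off the work surface, if the arm or the gripper's body presses on something with over 40 N, if the wrist force passes 120 N, or if a joint passes its speed limit or range.

## Working session

There is one attempt and no reset: what is moved stays moved. The work goes in short steps, Python scripts to look and compute and a tool call to move; the robot and the scene stay as the last step left them, time stands still between calls to the robot, and variables do not carry over. Pictures are saved under pics/ and viewed, at most 10 in all, crops included, and the job is handed in when it is done.

Besides the shell and the picture viewer there is one more tool, called after "Call:" as name(argument=value, ...) on one line, values as JSON. carry_out: Moves the arm, as the interface text tells. Shifts and turns lie within -1 to 1; 1 stands for 300 mm of shift or 1.5 rad of turn. Its arguments: {"type":"object","properties":{"steps":{"type":"array","items":{"type":"object","properties":{"tx":{"type":"number","minimum":-1,"maximum":1},"ty":{"type":"number","minimum":-1,"maximum":1},"tz":{"type":"number","minimum":-1,"maximum":1},"turn":{"type":"number","minimum":-1,"maximum":1},"gripper":{"type":"number"}}}}},"required":["steps"]}

```bash
mkdir -p pics; cat > h.py <<'E'
import numpy as np, cv2
from rig import arm
def snap(name,f):
    c=arm.calibration(name); p,d=arm.camera(name)
    cv2.imwrite(f'pics/{f}.png',p[:,:,::-1]); np.savez(f'pics/{f}.npz',p=p,d=d,K=c['intrinsics'],T=c['pose'])
    return p,d
def load(f):
    z=np.load(f'pics/{f}.npz'); return z['p'],z['d'],z['K'],z['T']
def cloud(f):
    p,d,K,T=load(f); v,u=np.mgrid[:d.shape[0],:d.shape[1]]
    X=np.stack([(u-K[0,2])/K[0,0]*d,(v-K[1,2])/K[1,1]*d,d],-1)
    return p,d,X@T[:3,:3].T+T[:3,3]
E
python3 - <<'E'
from h import *
s=arm.read_state(); print(s)
for n in('scene','side'): snap(n,n+'0'); c=arm.calibration(n); print(c)
print(arm.calibration('wrist'))
a=cv2.imread('pics/scene0.png');cv2.imwrite('pics/s0big.png',cv2.resize(a,(800,600),interpolation=cv2.INTER_CUBIC))
E
```

```text
{'time_s': 0.0, 'joint_pos': array([-9.84387937e-01,  3.85572402e-01,  6.62114984e-03, -5.19343786e-04,
       -1.19401738e+00, -2.58608083e-01]), 'qvel': array([ 0.00137961,  0.00057479, -0.00162247, -0.00082954, -0.00104345,
       -0.00046902]), 'tau': array([-1.95247136e-03, -3.90667927e+01,  1.87402457e+01,  4.21990201e+00,
        1.09001168e-02, -1.91237582e-04]), 'eef_pos': array([ 201.06492512, -591.16084477,  235.44517072]), 'tool_rot': array([-2.25246911e-04, -1.63072703e-01,  9.86613428e-01,  1.08960679e-03]), 'ft_force': array([-0.53368686, -0.5263631 , -0.3836521 ]), 'ft_torque': array([-0.02466865,  0.04386274, -0.01526199]), 'finger_force': 0.0, 'width': 87.08426811281294}
{'intrinsics': array([[463.01452007,   0.        , 274.85734888],
       [  0.        , 463.01452007, 215.02391563],
       [  0.        ,   0.        ,   1.        ]]), 'pose': array([[-8.63515879e-01,  3.28814998e-01, -3.82388576e-01,
         1.01148468e+03],
       [ 5.04221747e-01,  5.47804941e-01, -6.67585333e-01,
         9.03396060e+02],
       [-1.00377188e-02, -7.69279171e-01, -6.38833938e
[... 457 characters left out ...]
66e+02],
       [-1.34369998e-02, -8.73559869e-01, -4.86531194e-01,
         6.36242149e+02],
       [ 0.00000000e+00,  0.00000000e+00,  0.00000000e+00,
         1.00000000e+00]])}
{'intrinsics': array([[318.36024227,   0.        , 283.11977503],
       [  0.        , 318.36024227, 207.94844894],
       [  0.        ,   0.        ,   1.        ]]), 'pose': array([[-3.21964175e-01,  9.11116420e-01,  2.57305147e-01,
         1.30438979e+02],
       [ 9.46750236e-01,  3.09342829e-01,  8.92804838e-02,
        -6.14454808e+02],
       [ 1.74941266e-03,  2.72348826e-01, -9.62196995e-01,
         3.83111562e+02],
       [ 0.00000000e+00,  0.00000000e+00,  0.00000000e+00,
         1.00000000e+00]])}
```

View pics/s0big.png

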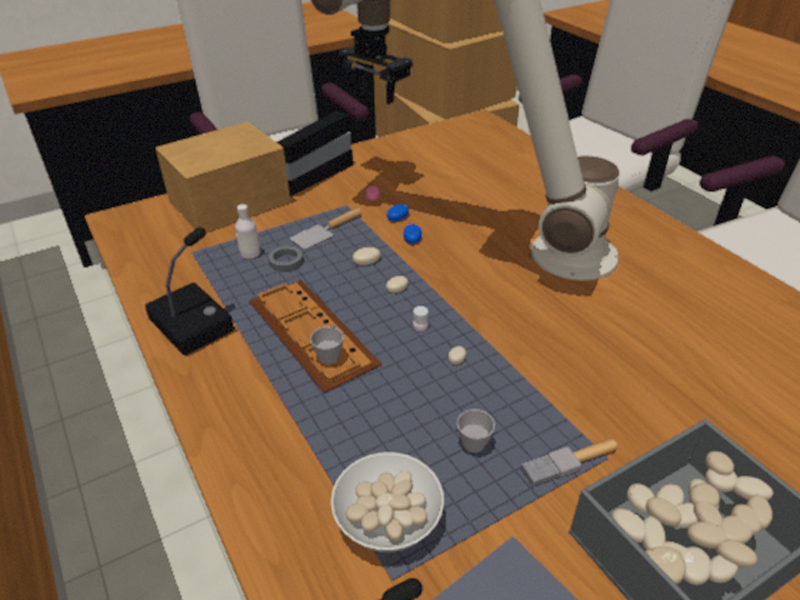

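View pics/side0.png

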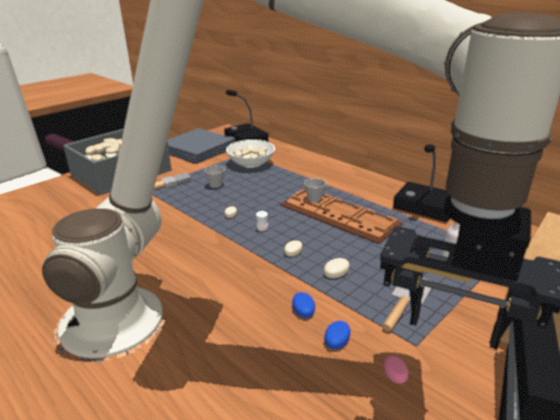

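The scene view shows, in the enlarged picture, the pebbles at (366,256), (397,284) and (457,355), the tin at (420,318), the tray cup at (327,345) and the standing cup at (475,430). The side view shows the same layout. Next I'll make a top-down view and measure.

```bash
python3 - <<'E'
from h import *
# top view 1px/mm: col=400-y, row=850-x ; from clouds
for f in('scene0','side0'):
    p,d,W=cloud(f)
    print(f,'mat z',np.median(W[(abs(W[...,0]-500)<60)&(abs(W[...,1]-100)<200)&(d>0)][:,2]))
    # pebble masks: cream/light; z between 8 and 60 on mat
    m=((d>0)&(W[...,2]>9)&(W[...,2]<140)&(W[...,0]>300)&(W[...,0]<850)&(abs(W[...,1])<420)).astype(np.uint8)
    n,l,st,_=cv2.connectedComponentsWithStats(m,connectivity=4)
    for i in range(1,n):
        if st[i,4]<60: continue
        P=W[l==i]; c=np.median(p[l==i],0)
        (cx,cy),(a,b),th=cv2.minAreaRect(P[:,:2].astype(np.float32))
        print(np.round([cx,cy,a,b,th,P[:,2].max(),st[i,4]],1),c)
p,d,K,T=load('scene0')
R=T[:3,:3].T
# homography world plane z=h -> pixel
def H(h): return K@np.c_[R[:,0],R[:,1],R@(np.array([0,0,h])-T[:3,3])]
A=np.array([[0,-1/1.7,760],[-1/1.7,0,260],[0,0,1.]])
# out (c,r)->world x=760-r/1.7,y=260-c/1.7 
o=cv2.warpPerspective(p,H(14)@A,(800,600),flags=cv2.INTER_CUBIC|cv2.WARP_INVERSE_MAP)
cv2.imwrite('pics/top.png',o[:,:,::-1])
E
```

```text
scene0 mat z 2.0367017095733218
[ 661.4 -387.1   41.    49.2   82.3  134.7  427. ] [141. 134. 129.]
[ 401.9 -402.8  101.    19.7   10.    25.9  118. ] [160.5 123.5  82. ]
[ 310.1 -246.7   18.9   51.4    2.    27.5   63. ] [ 22.  79. 155.]
[ 601.1 -318.2   80.4   76.2   46.    25.   242. ] [82.5 86.  84. ]
[ 435.8 -225.3   61.3   47.6   21.3   30.2  179. ] [187. 174. 152.]
[429.8 -96.3  36.3  47.5  68.3  27.5 126. ] [188.5 175.  153.5]
[ 8.191e+02 -2.226e+02  6.170e+01  1.732e+02  3.000e-01  5.030e+01
  7.170e+02] [29. 28. 29.]
[ 649.   -63.   115.1  315.4    4.6   70.3 2359. ] [149. 105.  56.]
[454.7  40.4  32.4  27.7  52.3  51.3 148. ] [146.  138.  136.5]
[443.8 158.1  39.4  29.6  29.8  25.7 117. ] [190. 177. 155.]
[535.7 343.4  62.9  62.1  13.8  59.3 600. ] [116. 111. 110.]
[7.343e+02 3.629e+02 1.685e+02 1.141e+02 1.000e-01 6.410e+01 3.085e+03] [181. 173. 155.]
side0 mat z 5.710391955499688
[737.7 361.1 116.1 174.4  89.7  65.8 729. ] [195. 184. 162.]
[544.4 345.1  85.2  60.6  54.9  61.3 335. ] [115. 113. 111.]
[ 657.9  -43.9  394.2  168.    87.2   73.3 3070. ] [151. 111.  77.]
[ 8.185e+02 -2.300e+02  6.390e+01  1.634e+02  6.000e-01  5.380e+01
  1.065e+03] [27. 27. 28.]
[441.2 147.4  39.1  30.3  18.1  28.5 107. ] [225. 210. 180.]
[453.1  32.4  35.7  30.1  40.4  53.  199. ] [173. 166. 163.]
[ 648.5 -395.9   37.3   20.9   67.3  110.9  207. ] [164. 154. 150.]
[ 426.5 -105.9   36.3   48.4   89.1   30.   213. ] [233. 224. 193.]
[ 435.4 -236.1   41.9   65.    82.5   32.4  397. ] [238. 228. 199.]
[ 308.6 -257.8   48.6   16.9   89.6   29.3   84. ] [ 68.  103.5 206.5]
[ 413.  -409.2  121.2   20.2   12.7   26.7  263. ] [223. 174. 123.]
```

View pics/top.png

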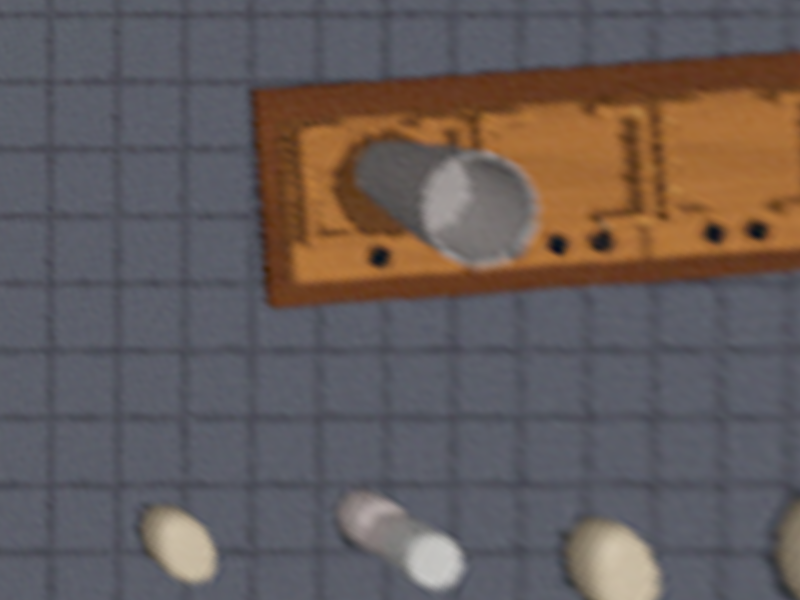

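In the top view the pockets run, left to right, one stud (380,257), two (558/600,242), then three. The tray is turned about 3 degrees. I'll move the wrist camera over the scene to measure more precisely.

Call:
carry_out(steps=[{"turn":0.073,"tz":-0.128},{"turn":0.073,"tz":-0.128},{"turn":0.073,"tz":-0.128},{"tx":-0.0665,"ty":0.143},{"tx":-0.0665,"ty":0.143},{"tx":-0.0665,"ty":0.143},{"tx":-0.0665,"ty":0.143},{"tx":-0.0665,"ty":0.143},{"tx":-0.0665,"ty":0.143},{"tx":-0.0665,"ty":0.143},{"tx":-0.0665,"ty":0.143},{"tx":-0.0665,"ty":0.143},{"tx":-0.0665,"ty":0.143},{"tx":-0.0665,"ty":0.143},{"tx":-0.0665,"ty":0.143},{"tx":-0.0665,"ty":0.143},{"tx":-0.0665,"ty":0.143},{"tx":-0.0665,"ty":0.143},{}])

```text
invalid input at $.steps[0]: expected keys tx, ty, tz, turn, gripper
```

```bash
cat >> h.py <<'E'
def H(K,T,h):
    R=T[:3,:3].T; return K@np.c_[R[:,0],R[:,1],R@(np.array([0,0,h])-T[:3,3])]
def topview(f,h,x1,y1,s,out):  # out (c,r): x=x1-r/s, y=y1-c/s
    p,d,K,T=load(f); A=np.array([[0,-1/s,x1],[-1/s,0,y1],[0,0,1.]])
    o=cv2.warpPerspective(p,H(K,T,h)@A,(800,600),flags=cv2.INTER_CUBIC|cv2.WARP_INVERSE_MAP)
    cv2.imwrite(f'pics/{out}.png',o[:,:,::-1])
def pix2w(f,uv,h):
    p,d,K,T=load(f); q=np.linalg.inv(H(K,T,h))@np.array([uv[0],uv[1],1.]); return q[:2]/q[2]
def blobs(f,zlo=9):
    p,d,W=cloud(f)
    print('mat z',np.median(W[(abs(W[...,0]-500)<40)&(abs(W[...,1]-100)<150)&(d>0)][:,2]))
    m=((d>0)&(W[...,2]>zlo)&(W[...,2]<140)&(W[...,0]>300)&(W[...,0]<850)&(abs(W[...,1])<420)).astype(np.uint8)
    n,l,st,_=cv2.connectedComponentsWithStats(m,connectivity=4)
    for i in range(1,n):
        if st[i,4]<60: continue
        P=W[l==i]; r=cv2.minAreaRect(P[:,:2].astype(np.float32))
        print(np.round([*r[0],*r[1],r[2],P[:,2].max(),st[i,4],*st[i,:2]],1),np.median(p[l==i],0))
E
python3 - <<'E'
from h import *
s=arm.read_state(); print(s['time_s'],s['eef_pos'],s['tool_rot'],s['joint_pos'])
snap('wrist','w0'); blobs('w0'); print(arm.calibration('wrist')['pose'])
a=cv2.imread('pics/w0.png');cv2.imwrite('pics/w0b.png',cv2.resize(a,(800,600),interpolation=cv2.INTER_CUBIC))
E
```

```text
0.1 [ 201.09162022 -591.23274474  235.54524865] [-2.18804020e-04 -1.63097866e-01  9.86609384e-01  9.80535086e-04] [-9.84379335e-01  3.85529061e-01  6.77836417e-03 -4.35729585e-04
 -1.19401369e+00 -2.58596600e-01]
mat z nan
[[-3.21995574e-01  9.11081870e-01  2.57388182e-01  1.30450954e+02]
 [ 9.46740060e-01  3.09450030e-01  8.90165042e-02 -6.14495204e+02]
 [ 1.45254254e-03  2.72342623e-01 -9.62199244e-01  3.83257123e+02]
 [ 0.00000000e+00  0.00000000e+00  0.00000000e+00  1.00000000e+00]]
  return _methods._mean(a, axis=axis, dtype=dtype,
  ret = ret.dtype.type(ret / rcount)
```

View pics/w0b.png

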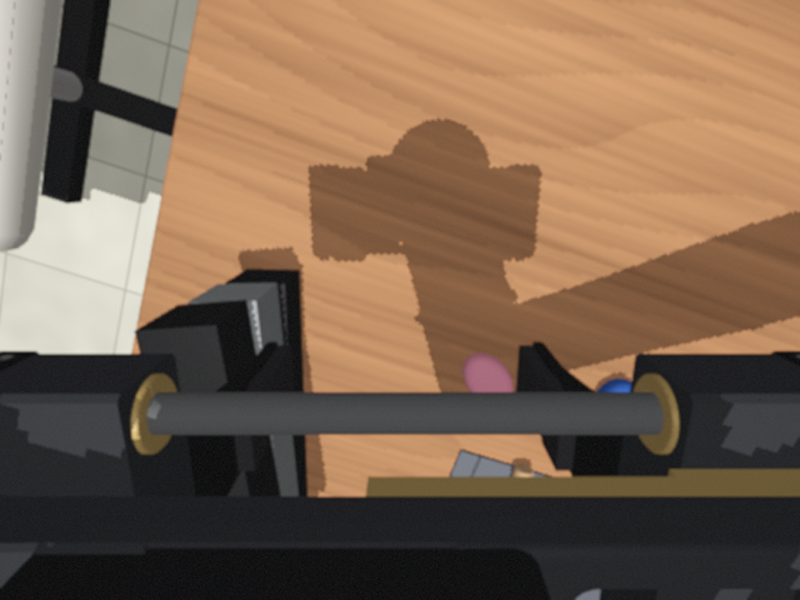

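The wrist view shows the gripper covering its lower half (below row ~350 of 600), so targets must lie in the upper part. Every row also needs all five keys, so that first move was refused.

Call:
carry_out(steps=[{"tx":0,"ty":0,"tz":-0.128,"turn":0.073,"gripper":1},{"tx":0,"ty":0,"tz":-0.128,"turn":0.073,"gripper":1},{"tx":0,"ty":0,"tz":-0.128,"turn":0.073,"gripper":1},{"tx":-0.085,"ty":0.128,"tz":0,"turn":0,"gripper":1},{"tx":-0.085,"ty":0.128,"tz":0,"turn":0,"gripper":1},{"tx":-0.085,"ty":0.128,"tz":0,"turn":0,"gripper":1},{"tx":-0.085,"ty":0.128,"tz":0,"turn":0,"gripper":1},{"tx":-0.085,"ty":0.128,"tz":0,"turn":0,"gripper":1},{"tx":-0.085,"ty":0.128,"tz":0,"turn":0,"gripper":1},{"tx":-0.085,"ty":0.128,"tz":0,"turn":0,"gripper":1},{"tx":-0.085,"ty":0.128,"tz":0,"turn":0,"gripper":1},{"tx":-0.085,"ty":0.128,"tz":0,"turn":0,"gripper":1},{"tx":-0.085,"ty":0.128,"tz":0,"turn":0,"gripper":1},{"tx":-0.085,"ty":0.128,"tz":0,"turn":0,"gripper":1},{"tx":-0.085,"ty":0.128,"tz":0,"turn":0,"gripper":1},{"tx":-0.085,"ty":0.128,"tz":0,"turn":0,"gripper":1},{"tx":-0.085,"ty":0.128,"tz":0,"turn":0,"gripper":1},{"tx":-0.085,"ty":0.128,"tz":0,"turn":0,"gripper":1},{"tx":-0.085,"ty":0.128,"tz":0,"turn":0,"gripper":1},{"tx":-0.085,"ty":0.128,"tz":0,"turn":0,"gripper":1}])

```text
time_s: 2.15
eef_pos: [635.8, 62.6, 351.4]
tool_rot: [-0.0, 0.0, 1.0, -0.0]
ft_force: [0.3, 0.6, -0.7]
width: 86.8
finger_force: 0.0
```

Call:
carry_out(steps=[{"tx":0,"ty":0,"tz":0,"turn":0,"gripper":1},{"tx":0,"ty":0,"tz":0,"turn":0,"gripper":1}])

```text
time_s: 2.35
eef_pos: [635.4, 61.9, 350.2]
tool_rot: [-0.001, -0.0, 1.0, -0.0]
ft_force: [0.1, 0.3, -0.2]
width: 87.3
finger_force: 0.0
```

```bash

python3 - <<'E'
from h import *
s=arm.read_state(); print(s['time_s'],s['eef_pos'],s['tool_rot'],s['joint_pos'])
snap('wrist','w1'); blobs('w1'); print(arm.calibration('wrist')['pose'])
a=cv2.imread('pics/w1.png');cv2.imwrite('pics/w1b.png',cv2.resize(a,(800,600),interpolation=cv2.INTER_CUBIC))
E
```

```text
2.35 [635.35510682  61.87239078 350.24846644] [-1.27741549e-03 -4.77549814e-04  9.99998991e-01 -3.97893153e-04] [ 3.50035796e-01  3.61102533e-01  2.51021093e-01 -1.28063145e-04
 -1.46338776e+00 -1.91986312e+00]
mat z 2.1830524555138595
[ 439.1 -227.3   57.6   46.2    6.9   30.  1607.    48.     0. ] [230. 221. 203.]
[432.3 -99.5  43.8  37.5   3.5  26.8 963.  147.    0. ] [234. 225. 207.]
[442.1 153.5  41.4  30.5  23.2  24.7 665.  338.   11. ] [200. 191. 173.]
[453.4  37.7  30.1  30.1  88.1  49.8 626.  252.   18. ] [245. 246. 245.]
[5.358e+02 3.415e+02 6.130e+01 6.390e+01 6.000e-01 5.860e+01 2.220e+03
 4.610e+02 7.400e+01] [137. 135. 133.]
[ 600.3 -318.1   73.6   79.5   76.7   24.6 1640.     0.   118. ] [134. 138. 137.]
[ 6.5980e+02 -6.7000e+01  1.1530e+02  3.2260e+02  4.8000e+00  6.9200e+01
  1.2511e+04  9.4000e+01  1.3900e+02] [201. 151. 109.]
[ 705.4  363.2  113.4  109.8   89.9   61.  3762.   447.   185. ] [209. 204. 189.]
[ 791.4 -174.    54.    14.5   83.2   45.1  384.   125.   259. ] [24. 24. 25.]
[[ 8.19987632e-05  9.62547094e-01  2.71114524e-01  5.60538178e+02]
 [ 9.99999881e-01  5.14020438e-05 -4.84945031e-04  6.19667415e+01]
 [-4.80718271e-04  2.71114532e-01 -9.62546975e-01  4.98717631e+02]
 [ 0.00000000e+00  0.00000000e+00  0.00000000e+00  1.00000000e+00]]
```

View pics/w1b.png

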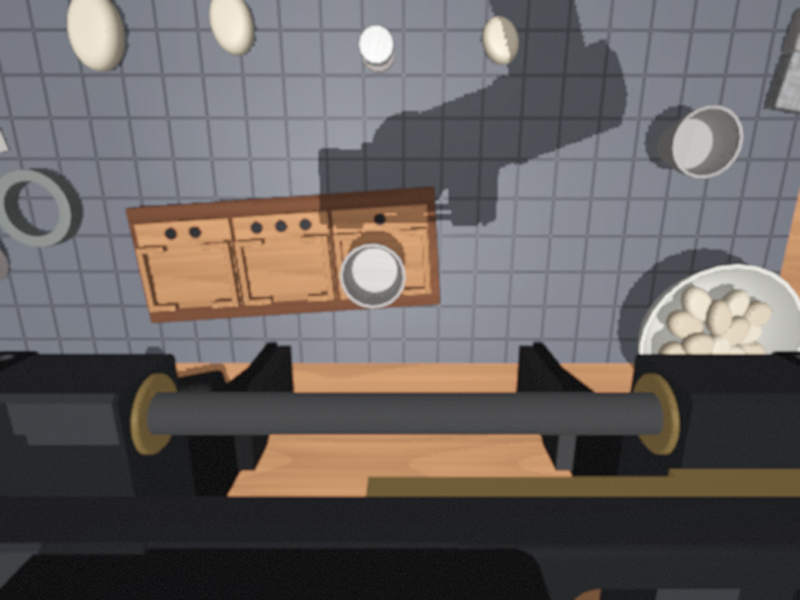

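Better view: the one-stud pocket holds the cup (stud 380,218), the middle pocket has three studs (257/281/305,225), and the far one has two (171/195,232). So the two- and three-stud pockets are the reverse of what I first took. The standing cup is at (707,141).

```bash

python3 - <<'E'
from h import *
from scipy.optimize import least_squares
p,d,W=cloud('w1')
def rim(c,zmin):
    m=(np.hypot(W[...,0]-c[0],W[...,1]-c[1])<45)&(W[...,2]>zmin)&(d>0); P=W[m]
    # outer hull -> circle
    h=cv2.convexHull(P[:,:2].astype(np.float32))[:,0]
    print('rim z',np.median(P[:,2]),len(P),cv2.minEnclosingCircle(h), P[:,:2].min(0),P[:,:2].max(0))
    r=least_squares(lambda q:np.hypot(*(h-q[:2]).T)-q[2],[*c,32]); print(r.x)
    r=least_squares(lambda q:np.hypot(*(P[:,:2]-q[:2]).T)-q[2],[*c,32],loss='soft_l1'); print(r.x)
rim((536,341),52); rim((650,60),63)
# studs: dark blobs on wood top plane; z of ledge
g=p.max(2)
for h in (17,21):
  for (u,v) in [(380,218),(257,228),(281,226),(305,224),(171,233),(195,231)]:
    u0,v0=int(u*.7),int(v*.7); ww=g[v0-7:v0+8,u0-7:u0+8].astype(float); w=np.clip(75-ww,0,None); 
    vv,uu=np.mgrid[v0-7:v0+8,u0-7:u0+8]; c=((uu*w).sum()/w.sum(),(vv*w).sum()/w.sum())
    print(h,np.round(c,1),np.round(pix2w('w1',c,h),1),np.round(W[v0,u0],1))
for (u,v) in [(127,209),(434,187),(440,303),(153,321)]: print('corner',pix2w('w1',(u*.7,v*.7),9))
s=W[int(300*.7),int(285*.7)];print('floor3',s,W[int(270*.7),int(190*.7)])
E
```

```text
rim z 55.59699316644486 453 ((535.4005737304688, 341.8238220214844), 32.25423812866211) [505.09457015 309.5715899 ] [566.37143309 373.47024544]
[535.70976686 341.64399741  31.60926854]
[535.74778212 340.83666071  30.16122602]
rim z 447.29129294778954 19394 ((649.917724609375, 59.96738052368164), 44.949745178222656) [605.01951159  15.56971581] [689.70625895  91.08091488]
[645.81031398  58.18546229  41.55284761]
[653.48776785  60.50327536  45.24796635]
17 [265.3 152.8] [610.2  35.9] [609.4  36.9  14.2]
17 [179.  159.1] [619.7 -94. ] [620.  -94.9  14.3]
17 [196.1 158. ] [618.1 -68.2] [618.5 -69.3  13.5]
17 [212.9 156.8] [616.2 -42.8] [615.4 -43.1  14.8]
17 [119.  163.2] [ 626.  -185.2] [ 626.1 -186.2   14.9]
17 [136. 162.] [ 624.3 -159.3] [ 623.2 -160.7   13.6]
21 [265.3 152.8] [609.8  36.1] [609.4  36.9  14.2]
21 [179.  159.1] [619.3 -92.7] [620.  -94.9  14.3]
21 [196.1 158. ] [617.6 -67.1] [618.5 -69.3  13.5]
21 [212.9 156.8] [615.8 -41.9] [615.4 -43.1  14.8]
21 [119.  163.2] [ 625.5 -183.1] [ 626.1 -186.2   14.9]
21 [136. 162.] [ 623.7 -157.5] [ 623.2 -160.7   13.6]
corner [ 601.6476015 -231.3712058]
corner [578.6168849   93.47260126]
corner [705.04059709 102.5513956 ]
corner [ 726.72981548 -222.36138884]
floor3 [701.96792434 -71.93551619   8.29311433] [ 666.31211088 -170.08743243   14.90922662]
```

```bash

python3 - <<'E'
from h import *
p,d,W=cloud('w1')
def rim(c,lo,hi):
    P=W[(np.hypot(W[...,0]-c[0],W[...,1]-c[1])<42)&(W[...,2]>lo)&(W[...,2]<hi)&(d>0)]
    e=cv2.fitEllipse(cv2.convexHull(P[:,:2].astype(np.float32))); print(e,np.median(P[:,2]),P[:,:2].min(0),P[:,:2].max(0))
rim((536,341),50,62); rim((657,39),63,80)
print(pix2w('w1',(373.5*.7,275*.7),68),pix2w('w1',(707*.7,141.5*.7),57))
s=arm.read_state();print(s['eef_pos'])
E
```

```text
((535.65625, 341.68768310546875), (62.494503021240234, 64.03421020507812), 13.588109970092773) 55.16501963003287 [505.09457015 309.5715899 ] [566.37143309 373.47024544]
((660.072509765625, 31.983211517333984), (62.22359848022461, 63.03202819824219), 94.89482879638672) 66.86785819298382 [628.51594674   1.07324288] [691.27532303  62.5476576 ]
[659.47362408  32.71777247] [535.96939554 340.45250774]
[635.0440806   60.88678996 351.10132198]
```

Call:
carry_out(steps=[{"tx":-0.083,"ty":-0.097,"tz":0,"turn":0,"gripper":1},{"tx":0,"ty":0,"tz":0.14,"turn":0,"gripper":1},{"tx":0,"ty":0,"tz":0.14,"turn":0,"gripper":1},{"tx":0,"ty":0,"tz":0.14,"turn":0,"gripper":1},{"tx":0,"ty":0,"tz":0.14,"turn":0,"gripper":1},{"tx":0,"ty":0,"tz":0.14,"turn":0,"gripper":1},{"tx":0,"ty":0,"tz":0.14,"turn":0,"gripper":1},{"tx":0,"ty":0,"tz":0.06,"turn":0,"gripper":1},{"tx":0,"ty":0,"tz":0.04,"turn":0,"gripper":1},{"tx":0,"ty":0,"tz":0.02,"turn":0,"gripper":1},{"tx":0,"ty":0,"tz":0,"turn":0,"gripper":1}])

```text
time_s: 3.5
eef_pos: [660.3, 31.2, 64.3]
tool_rot: [0.0, 0.001, 1.0, 0.0]
ft_force: [0.7, 0.4, -0.3]
width: 86.7
finger_force: 0.0
```

Call:
carry_out(steps=[{"tx":0,"ty":0,"tz":0,"turn":0,"gripper":0.6},{"tx":0,"ty":0,"tz":0,"turn":0,"gripper":0.6},{"tx":0,"ty":0,"tz":0,"turn":0,"gripper":0.6},{"tx":0,"ty":0,"tz":0,"turn":0,"gripper":0.6},{"tx":0,"ty":0,"tz":0,"turn":0,"gripper":0.6}])

```text
time_s: 4.0
eef_pos: [660.5, 31.6, 64.5]
tool_rot: [0.001, 0.0, 1.0, -0.0]
ft_force: [0.1, -1.1, 1.8]
width: 62.5
finger_force: 30.0
```

Call:
carry_out(steps=[{"tx":0,"ty":0,"tz":-0.05,"turn":0,"gripper":0.6},{"tx":0,"ty":0,"tz":-0.1,"turn":0,"gripper":0.6},{"tx":0,"ty":0,"tz":-0.1,"turn":0,"gripper":0.6},{"tx":0,"ty":0,"tz":-0.1,"turn":0,"gripper":0.6},{"tx":0,"ty":0,"tz":0,"turn":0,"gripper":0.6},{"tx":0,"ty":0,"tz":0,"turn":0,"gripper":0.6}])

```text
time_s: 4.6
eef_pos: [660.2, 32.0, 170.2]
tool_rot: [0.001, 0.0, 1.0, 0.001]
ft_force: [-0.2, -0.4, -0.9]
width: 62.5
finger_force: 30.0
```

```bash

python3 - <<'E'
from h import *
s=arm.read_state();print(s['eef_pos'],s['tool_rot'],s['ft_force'],s['width'])
snap('side','s2'); snap('scene','c2')
a=cv2.imread('pics/c2.png');b=cv2.imread('pics/s2.png')
cv2.imwrite('pics/v2.png',np.hstack([cv2.resize(a[150:350,120:320],(400,400)),cv2.resize(b[60:260,220:420],(400,400))]))
E
```

```text
[660.19896212  31.95412059 170.19319282] [1.01276258e-03 4.34660875e-04 9.99999222e-01 5.83797910e-04] [-0.20764949 -0.35322403 -0.88286561] 62.5144526347986
```

View pics/v2.png

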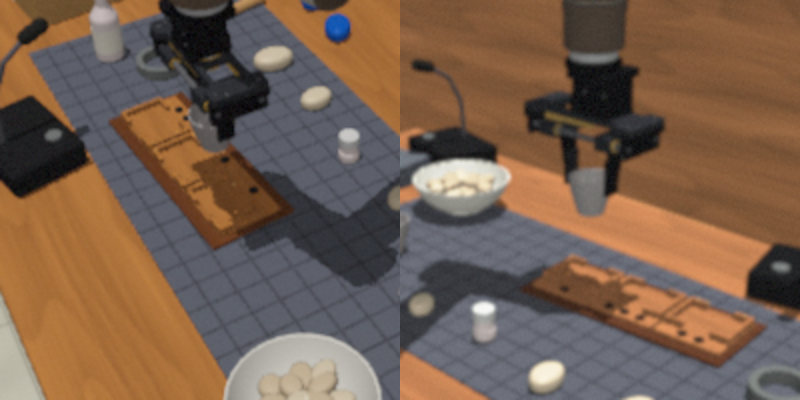

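The cup hangs upright in the fingers (left crop 210,125; right crop 590,190). Now over to the stand cup.

Call:
carry_out(steps=[{"tx":0.025,"ty":0.062,"tz":0,"turn":0,"gripper":0.6},{"tx":0.05,"ty":0.125,"tz":0,"turn":0,"gripper":0.6},{"tx":0.05,"ty":0.125,"tz":0,"turn":0,"gripper":0.6},{"tx":0.05,"ty":0.125,"tz":0,"turn":0,"gripper":0.6},{"tx":0.05,"ty":0.125,"tz":0,"turn":0,"gripper":0.6},{"tx":0.05,"ty":0.125,"tz":0,"turn":0,"gripper":0.6},{"tx":0.05,"ty":0.125,"tz":0,"turn":0,"gripper":0.6},{"tx":0.05,"ty":0.125,"tz":0,"turn":0,"gripper":0.6},{"tx":0.04,"ty":0.095,"tz":0,"turn":0,"gripper":0.6},{"tx":0,"ty":0,"tz":0,"turn":0,"gripper":0.6},{"tx":0,"ty":0,"tz":0,"turn":0,"gripper":0.6}])

```text
time_s: 5.8
eef_pos: [534.9, 341.5, 167.3]
tool_rot: [-0.001, -0.0, 1.0, -0.001]
ft_force: [0.1, -0.7, -0.5]
width: 62.6
finger_force: 30.0
```

```bash

python3 - <<'E'
from h import *
s=arm.read_state();print(s['eef_pos'],s['tool_rot'],s['ft_force'],s['width'])
snap('scene','c3'); snap('side','s3');
for f in('c3','s3'):
    p,d,W=cloud(f)
    for lo,hi in((20,60),(110,178)):
        m=(np.hypot(W[...,0]-536,W[...,1]-341)<48)&(W[...,2]>lo)&(W[...,2]<hi)&(d>0)&(p.min(2)>60); P=W[m]
        print(f,lo,len(P),P.min(0).round(),P.max(0).round())
a=cv2.imread('pics/c3.png');b=cv2.imread('pics/s3.png')
cv2.imwrite('pics/v3.png',np.hstack([cv2.resize(a[180:380,220:420],(400,400)),cv2.resize(b[60:260,120:320],(400,400))]))
E
```

```text
[534.92455218 341.49016612 167.3343761 ] [-1.06082415e-03 -3.38797626e-04  9.99998869e-01 -1.01044991e-03] [ 0.12109697 -0.72593086 -0.47302633] 62.6026906582449
c3 20 567 [504. 310.  20.] [568. 375.  59.]
c3 110 453 [512. 302. 115.] [566. 385. 177.]
s3 20 293 [506. 304.  21.] [572. 372.  60.]
s3 110 303 [506. 299. 121.] [564. 380. 177.]
```

View pics/v3.png

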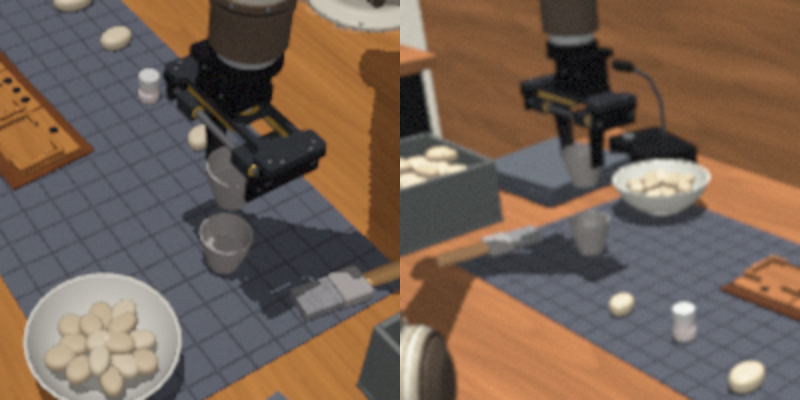

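The cup hangs straight above the stand cup in both views (left crop 228,180 over 227,245). Lowering.

Call:
carry_out(steps=[{"tx":0,"ty":0,"tz":0.05,"turn":0,"gripper":0.6},{"tx":0,"ty":0,"tz":0.08,"turn":0,"gripper":0.6},{"tx":0,"ty":0,"tz":0.07,"turn":0,"gripper":0.6},{"tx":0,"ty":0,"tz":0.05,"turn":0,"gripper":0.6},{"tx":0,"ty":0,"tz":0.03,"turn":0,"gripper":0.6},{"tx":0,"ty":0,"tz":0.015,"turn":0,"gripper":0.6},{"tx":0,"ty":0,"tz":0,"turn":0,"gripper":0.6}])

```text
time_s: 6.6
eef_pos: [536.0, 340.7, 80.0]
tool_rot: [-0.0, 0.001, 1.0, -0.0]
ft_force: [0.4, 0.5, -0.4]
width: 62.5
finger_force: 30.0
```

Call:
carry_out(steps=[{"tx":0,"ty":0,"tz":0.006,"turn":0,"gripper":0.6},{"tx":0,"ty":0,"tz":0.004,"turn":0,"gripper":0.6},{"tx":0,"ty":0,"tz":0,"turn":0,"gripper":0.6}])

```text
time_s: 6.9
eef_pos: [535.9, 341.5, 77.7]
tool_rot: [0.0, 0.0, 1.0, 0.0]
ft_force: [0.8, 0.3, -0.5]
width: 62.0
finger_force: 30.0
```

Call:
carry_out(steps=[{"tx":0,"ty":0,"tz":0.004,"turn":0,"gripper":0.6},{"tx":0,"ty":0,"tz":0,"turn":0,"gripper":0.6}])

```text
time_s: 7.1
eef_pos: [536.5, 341.9, 77.4]
tool_rot: [0.001, 0.0, 1.0, 0.001]
ft_force: [-0.9, -1.0, 4.0]
width: 62.4
finger_force: 30.0
```

Call:
carry_out(steps=[{"tx":0,"ty":0,"tz":0.003,"turn":0,"gripper":0.6},{"tx":0,"ty":0,"tz":0,"turn":0,"gripper":0.6}])

```text
time_s: 7.3
eef_pos: [536.8, 341.9, 77.3]
tool_rot: [0.001, -0.0, 1.0, 0.001]
ft_force: [-1.2, -1.3, 8.9]
width: 62.3
finger_force: 30.0
```

Call:
carry_out(steps=[{"tx":0,"ty":0,"tz":0,"turn":0,"gripper":1},{"tx":0,"ty":0,"tz":0,"turn":0,"gripper":1},{"tx":0,"ty":0,"tz":0,"turn":0,"gripper":1},{"tx":0,"ty":0,"tz":-0.03,"turn":0,"gripper":1},{"tx":0,"ty":0,"tz":-0.08,"turn":0,"gripper":1},{"tx":0,"ty":0,"tz":-0.14,"turn":0,"gripper":1},{"tx":0,"ty":0,"tz":-0.14,"turn":0,"gripper":1},{"tx":0,"ty":-0.07,"tz":-0.13,"turn":0,"gripper":1},{"tx":0,"ty":-0.07,"tz":-0.13,"turn":0,"gripper":1},{"tx":0,"ty":-0.07,"tz":-0.13,"turn":0,"gripper":1},{"tx":0,"ty":-0.07,"tz":-0.13,"turn":0,"gripper":1},{"tx":0.01,"ty":-0.14,"tz":0,"turn":0,"gripper":1},{"tx":0.01,"ty":-0.14,"tz":0,"turn":0,"gripper":1},{"tx":0.01,"ty":-0.14,"tz":0,"turn":0,"gripper":1},{"tx":0.01,"ty":-0.14,"tz":0,"turn":0,"gripper":1},{"tx":0.01,"ty":-0.14,"tz":0,"turn":0,"gripper":1},{"tx":0.01,"ty":-0.14,"tz":0,"turn":0,"gripper":1},{"tx":0.01,"ty":-0.12,"tz":0,"turn":0,"gripper":1},{"tx":0,"ty":0,"tz":0,"turn":0,"gripper":1},{"tx":0,"ty":0,"tz":0,"turn":0,"gripper":1}])

```text
time_s: 9.3
eef_pos: [514.3, -31.3, 348.5]
tool_rot: [0.0, 0.001, 1.0, 0.0]
ft_force: [-0.1, 0.6, 0.4]
width: 87.4
finger_force: 0.0
```

```bash

cat >> h.py <<'E'
def peb(f,c,h):
    # pebble outline from 3D points above mat, PCA-free: ellipse of hull
    p,d,W=cloud(f)
    P=W[(np.hypot(W[...,0]-c[0],W[...,1]-c[1])<48)&(W[...,2]>h)&(W[...,2]<45)&(d>0)]
    hull=cv2.convexHull(P[:,:2].astype(np.float32)); 
    (cx,cy),(a,b),t=cv2.fitEllipse(hull)   # t: angle of first axis(a) from x, deg; b long
    print('ctr',round(cx,1),round(cy,1),'short',round(a,1),'long',round(b,1),'short-axis dir deg',round(t,1),'zmax',P[:,2].max().round(1))
E
python3 - <<'E'
from h import *
s=arm.read_state();print(s['time_s'],s['eef_pos'],s['tool_rot'],s['joint_pos'][5])
snap('wrist','w4'); blobs('w4')
for c in((442,154),(432,-100),(438,-228)):
    for h in(9,12): peb('w4',c,h)
a=cv2.imread('pics/w4.png');cv2.imwrite('pics/w4b.png',cv2.resize(a,(800,600),interpolation=cv2.INTER_CUBIC))
E
```

```text
9.3 [514.31403262 -31.27342399 348.53802767] [2.87467665e-04 1.25496394e-03 9.99999153e-01 1.91192776e-04] -1.8277299690752564
mat z 428.7841761397684
[ 3.09e+02 -2.52e+02  1.78e+01  5.28e+01  1.00e-01  2.63e+01  5.78e+02
  9.40e+01  7.00e+00] [ 64.  108.5 193. ]
[ 302.7 -355.4   24.3    5.4   89.7   23.6  108.    30.     8. ] [ 49.  83. 155.]
[ 406.6 -405.9  110.5   19.7   11.2   24.2 1213.     0.    52. ] [190. 158. 122.]
[ 426.5 -100.5   37.5   52.3   88.5   27.   816.   221.    89. ] [167. 159. 143.]
[ 434.7 -228.2   44.1   67.5   80.8   29.6 1320.   129.    90. ] [237. 227. 209.]
[441.4 153.2  41.   30.7  15.2  24.5 553.  397.  105. ] [232. 223. 205.]
[452.6  36.3  29.5  29.6  46.7  49.3 449.  318.  116. ] [165. 166. 164.]
[ 536.2  336.8   62.    54.9   17.1   82.9 1899.   510.   166. ] [109. 107. 106.]
[ 598.4 -321.7   79.9   77.7   88.7   25.  1360.    72.   198. ] [142. 146. 145.]
[ 6.425e+02 -6.630e+01  9.760e+01  3.214e+02  4.000e-01  2.580e+01
  8.123e+03  1.630e+02  2.170e+02] [205. 154. 110.]
[ 637.2 -395.4   25.5    5.1   83.3   26.6   60.    49.   243. ] [132.5 127.  125.5]
[ 800.5 -183.6  100.8   44.9   74.4   46.8 1166.   160.   322. ] [26. 25. 26.]
ctr 441.8 153.4 short 30.7 long 41.4 short-axis dir deg 116.7 zmax 24.5
ctr 441.8 153.4 short 30.7 long 41.2 short-axis dir deg 117.1 zmax 24.5
ctr 427.3 -100.4 short 37.4 long 53.5 short-axis dir deg 96.7 zmax 27.0
ctr 427.3 -100.4 short 37.4 long 53.5 short-axis dir deg 96.7 zmax 27.0
ctr 434.6 -228.4 short 44.7 long 67.0 short-axis dir deg 83.1 zmax 29.6
ctr 434.6 -228.4 short 44.7 long 67.0 short-axis dir deg 83.1 zmax 29.6
```

View pics/w4b.png

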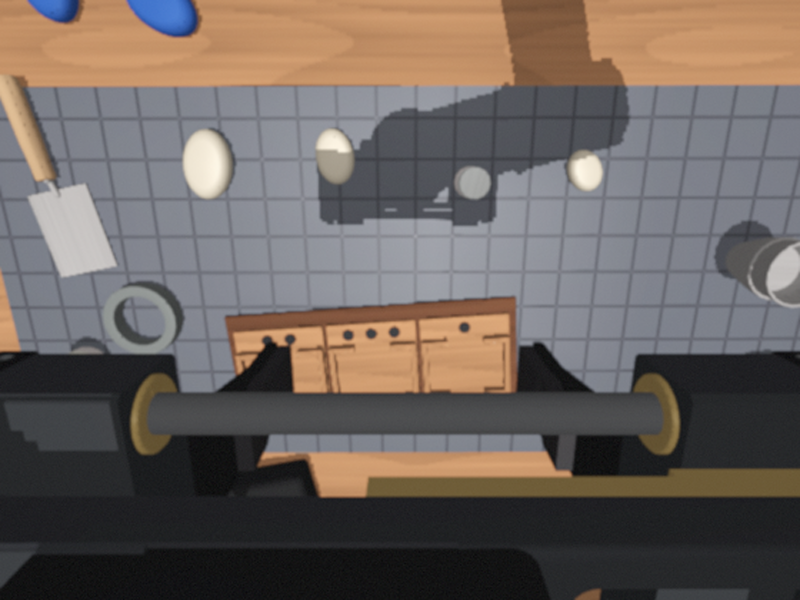

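The view shows large (207,163), medium (334,155) and small (585,170) pebbles and the cup nested on the stand (780,272; top z about 83, expected 81). The fitted sizes agree with the given ones. Now the small pebble.

Call:
carry_out(steps=[{"tx":0.048,"ty":0.123,"tz":0.05,"turn":0,"gripper":0.75},{"tx":0.048,"ty":0.123,"tz":0.05,"turn":0,"gripper":0.75},{"tx":0.048,"ty":0.123,"tz":0.05,"turn":0,"gripper":0.75},{"tx":0.048,"ty":0.123,"tz":0.05,"turn":0,"gripper":0.75},{"tx":0.048,"ty":0.123,"tz":0.05,"turn":0,"gripper":0.75},{"tx":0,"ty":0,"tz":0.14,"turn":-0.0785,"gripper":0.75},{"tx":0,"ty":0,"tz":0.14,"turn":-0.0785,"gripper":0.75},{"tx":0,"ty":0,"tz":0.14,"turn":-0.0785,"gripper":0.75},{"tx":0,"ty":0,"tz":0.14,"turn":-0.0785,"gripper":0.75},{"tx":0,"ty":0,"tz":0.12,"turn":0,"gripper":0.75},{"tx":0,"ty":0,"tz":0.06,"turn":0,"gripper":0.75},{"tx":0,"ty":0,"tz":0.04,"turn":0,"gripper":0.75},{"tx":0,"ty":0,"tz":0,"turn":0,"gripper":0.75},{"tx":0,"ty":0,"tz":0,"turn":0,"gripper":0.75}])

```text
time_s: 10.75
eef_pos: [442.8, 155.0, 39.3]
tool_rot: [0.0, -0.234, 0.972, -0.0]
ft_force: [0.6, 0.1, 0.2]
width: 65.1
finger_force: 0.0
```

Call:
carry_out(steps=[{"tx":0,"ty":0,"tz":0,"turn":0,"gripper":0.75}])

```text
time_s: 10.85
eef_pos: [443.2, 154.9, 40.0]
tool_rot: [0.001, -0.234, 0.972, 0.0]
ft_force: [-0.6, 0.2, 0.1]
width: 64.7
finger_force: 0.0
```

Call:
carry_out(steps=[{"tx":0.006,"ty":0,"tz":0.04,"turn":0,"gripper":0.75},{"tx":0,"ty":0,"tz":0.02,"turn":0,"gripper":0.75},{"tx":0,"ty":0,"tz":0.006,"turn":0,"gripper":0.75},{"tx":0,"ty":0,"tz":0,"turn":0,"gripper":0.75}])

```text
time_s: 11.25
eef_pos: [441.2, 153.2, 19.6]
tool_rot: [0.0, -0.233, 0.972, 0.0]
ft_force: [-0.1, 0.6, -0.2]
width: 65.3
finger_force: 0.0
```

Call:
carry_out(steps=[{"tx":0,"ty":0,"tz":0,"turn":0,"gripper":0.2},{"tx":0,"ty":0,"tz":0,"turn":0,"gripper":0.2},{"tx":0,"ty":0,"tz":0,"turn":0,"gripper":0.2},{"tx":0,"ty":0,"tz":0,"turn":0,"gripper":0.2},{"tx":0,"ty":0,"tz":0,"turn":0,"gripper":0.2},{"tx":0,"ty":0,"tz":0,"turn":0,"gripper":0.2}])

```text
time_s: 11.85
eef_pos: [441.1, 153.2, 19.4]
tool_rot: [0.0, -0.233, 0.972, 0.0]
ft_force: [-0.4, 1.0, 1.0]
width: 29.8
finger_force: 30.0
```

Call:
carry_out(steps=[{"tx":0,"ty":0,"tz":-0.03,"turn":0,"gripper":0.2},{"tx":0,"ty":0,"tz":-0.06,"turn":0,"gripper":0.2},{"tx":0,"ty":0,"tz":-0.08,"turn":0,"gripper":0.2},{"tx":0,"ty":0,"tz":-0.08,"turn":-0.087,"gripper":0.2},{"tx":0,"ty":0,"tz":-0.08,"turn":-0.087,"gripper":0.2},{"tx":0,"ty":0,"tz":0,"turn":-0.087,"gripper":0.2},{"tx":0,"ty":0,"tz":0,"turn":-0.087,"gripper":0.2},{"tx":0,"ty":0,"tz":0,"turn":-0.087,"gripper":0.2},{"tx":0,"ty":0,"tz":0,"turn":-0.087,"gripper":0.2},{"tx":0,"ty":0,"tz":0,"turn":-0.087,"gripper":0.2},{"tx":0,"ty":0,"tz":0,"turn":-0.087,"gripper":0.2},{"tx":0,"ty":0,"tz":0,"turn":-0.085,"gripper":0.2},{"tx":0,"ty":0,"tz":0,"turn":0,"gripper":0.2},{"tx":0,"ty":0,"tz":0,"turn":0,"gripper":0.2}])

```text
time_s: 13.25
eef_pos: [441.0, 153.1, 118.7]
tool_rot: [-0.0, 0.731, -0.683, -0.0]
ft_force: [-0.5, -0.7, -0.3]
width: 29.8
finger_force: 30.0
```

Call:
carry_out(steps=[{"tx":0.036,"ty":-0.057,"tz":0,"turn":0,"gripper":0.2},{"tx":0.072,"ty":-0.115,"tz":0,"turn":0,"gripper":0.2},{"tx":0.072,"ty":-0.115,"tz":0,"turn":0,"gripper":0.2},{"tx":0.072,"ty":-0.115,"tz":0,"turn":0,"gripper":0.2},{"tx":0.072,"ty":-0.115,"tz":0,"turn":0,"gripper":0.2},{"tx":0.072,"ty":-0.115,"tz":0,"turn":0,"gripper":0.2},{"tx":0.036,"ty":-0.057,"tz":0,"turn":0,"gripper":0.2},{"tx":0,"ty":0,"tz":0,"turn":0,"gripper":0.2},{"tx":0,"ty":0,"tz":0,"turn":0,"gripper":0.2}])

```text
time_s: 14.15
eef_pos: [655.8, 38.2, 117.7]
tool_rot: [0.001, 0.731, -0.682, -0.001]
ft_force: [-0.4, 0.9, -1.4]
width: 30.0
finger_force: 30.0
```

```bash

cat >> h.py <<'E'
def err(tx,ty,ang):
    s=arm.read_state(); q=s['tool_rot']; a=np.degrees(2*np.arctan2(q[2],q[1]))-90
    from scipy.spatial.transform import Rotation as Ro
    R=Ro.from_quat(np.r_[q[1:],q[0]]).as_matrix(); e=s['eef_pos']; dl=R.T@(np.array([tx,ty,e[2]])-e)
    ya=np.degrees(np.arctan2(R[1,1],R[0,1])); da=(ang-ya+90)%180-90
    print('t',s['time_s'],'pos',e.round(1),'y_tool deg',ya.round(1),'need tx,ty units',(dl[:2]/300).round(4),'turn units',round(-np.radians(da)/1.5,4),'width',s['width'].round(1),s['finger_force'])
E
python3 - <<'E'
from h import *
err(657.2,38.9,184.1)
# pocket refine from w4 studs
p,d,K,T=load('w4'); g=p.max(2)
for (u,v) in [(464,327),(348,335),(371,333),(394,331),(267,341),(290,339)]:
    u0,v0=int(u*.7),int(v*.7); w=np.clip(75-g[v0-6:v0+7,u0-6:u0+7].astype(float),0,None)
    vv,uu=np.mgrid[v0-6:v0+7,u0-6:u0+7]; print(pix2w('w4',((uu*w).sum()/w.sum(),(vv*w).sum()/w.sum()),15).round(1))
snap('side','s5');a=cv2.imread('pics/s5.png')
cv2.imwrite('pics/v5.png',cv2.resize(a[90:250,230:430],(800,640))[:600])
E
```

```text
Traceback (most recent call last):
  File "h.py", line 42, in err
    print('t',s['time_s'],'pos',e.round(1),'y_tool deg',ya.round(1),'need tx,ty units',(dl[:2]/300).round(4),'turn units',round(-np.radians(da)/1.5,4),'width',s['width'].round(1),s['finger_force'])
                                                                                                                                                               ^^^^^^^^^^^^^^^^
AttributeError: 'float' object has no attribute 'round'
```

```bash
sed -i "s/s\['width'\].round(1)/round(float(s['width']),1)/" h.py
python3 - <<'E'
from h import *
err(657.2,38.9,184.1)
p,d,K,T=load('w4'); g=p.max(2)
for (u,v) in [(464,327),(348,335),(371,333),(394,331),(267,341),(290,339)]:
    u0,v0=int(u*.7),int(v*.7); w=np.clip(75-g[v0-6:v0+7,u0-6:u0+7].astype(float),0,None)
    vv,uu=np.mgrid[v0-6:v0+7,u0-6:u0+7]; print(pix2w('w4',((uu*w).sum()/w.sum(),(vv*w).sum()/w.sum()),15).round(1))
# bottom height of held pebble from side view
snap('side','s5');p,d,W=cloud('s5')
m=(abs(W[...,0]-656)<40)&(abs(W[...,1]-38)<40)&(W[...,2]>70)&(W[...,2]<135)&(p.min(2)>110)&(d>0)
P=W[m];print(len(P),P.min(0),P.max(0),np.percentile(P[:,2],[2,98]))
E
```

```text
t 14.15 pos [655.8  38.2 117.7] y_tool deg -176.1 need tx,ty units [-0.0019 -0.0049] turn units -0.0019 width 30.0 29.999979638960212
[610.5  35.9]
[620.  -94.4]
[618.2 -68.7]
[616.5 -42.6]
[ 632.3 -183.5]
[ 629.3 -163. ]
39 [645.43709383  13.42703428 108.27067936] [662.58198871  34.27322497 124.89669444] [109.13237215 124.74025514]
```

Call:
carry_out(steps=[{"tx":-0.002,"ty":-0.005,"tz":0.06,"turn":0,"gripper":0.2},{"tx":0,"ty":0,"tz":0.09,"turn":0,"gripper":0.2},{"tx":0,"ty":0,"tz":0.07,"turn":0,"gripper":0.2},{"tx":0,"ty":0,"tz":0.03,"turn":0,"gripper":0.2},{"tx":0,"ty":0,"tz":0.02,"turn":0,"gripper":0.2},{"tx":0,"ty":0,"tz":0,"turn":0,"gripper":0.2},{"tx":0,"ty":0,"tz":0,"turn":0,"gripper":0.2}])

```text
time_s: 14.9
eef_pos: [658.5, 39.6, 38.6]
tool_rot: [-0.001, 0.732, -0.681, 0.001]
ft_force: [-0.8, -0.3, -0.6]
width: 30.1
finger_force: 30.0
```

Call:
carry_out(steps=[{"tx":0,"ty":0,"tz":0.012,"turn":0,"gripper":0.2},{"tx":0,"ty":0,"tz":0.004,"turn":0,"gripper":0.2},{"tx":0,"ty":0,"tz":0,"turn":0,"gripper":0.2}])

```text
time_s: 15.2
eef_pos: [657.8, 39.2, 32.6]
tool_rot: [-0.0, 0.732, -0.682, -0.0]
ft_force: [0.8, 0.7, -1.2]
width: 29.5
finger_force: 30.0
```

Call:
carry_out(steps=[{"tx":0,"ty":0,"tz":0.004,"turn":0,"gripper":0.2},{"tx":0,"ty":0,"tz":0,"turn":0,"gripper":0.2}])

```text
time_s: 15.4
eef_pos: [657.8, 39.2, 31.3]
tool_rot: [0.0, 0.732, -0.682, -0.0]
ft_force: [-0.2, 0.1, -0.2]
width: 30.1
finger_force: 30.0
```

Call:
carry_out(steps=[{"tx":0,"ty":0,"tz":0.004,"turn":0,"gripper":0.2},{"tx":0,"ty":0,"tz":0,"turn":0,"gripper":0.2}])

```text
time_s: 15.6
eef_pos: [658.0, 39.2, 30.5]
tool_rot: [-0.0, 0.732, -0.682, 0.0]
ft_force: [0.2, 0.5, 1.5]
width: 29.9
finger_force: 30.0
```

Call:
carry_out(steps=[{"tx":0,"ty":0,"tz":0.002,"turn":0,"gripper":0.2},{"tx":0,"ty":0,"tz":0,"turn":0,"gripper":0.2}])

```text
time_s: 15.8
eef_pos: [658.1, 39.2, 30.5]
tool_rot: [-0.0, 0.732, -0.681, 0.0]
ft_force: [-1.6, 0.9, 5.0]
width: 30.1
finger_force: 30.0
```

Call:
carry_out(steps=[{"tx":0,"ty":0,"tz":0,"turn":0,"gripper":0.5},{"tx":0,"ty":0,"tz":0,"turn":0,"gripper":0.5},{"tx":0,"ty":0,"tz":0,"turn":0,"gripper":0.5},{"tx":0,"ty":0,"tz":-0.03,"turn":0,"gripper":0.5},{"tx":0,"ty":0,"tz":-0.07,"turn":0,"gripper":0.5},{"tx":0,"ty":0,"tz":-0.1,"turn":0,"gripper":0.5},{"tx":0,"ty":0,"tz":-0.1,"turn":0,"gripper":0.5},{"tx":0.058,"ty":0.114,"tz":0,"turn":0,"gripper":0.5},{"tx":0.058,"ty":0.114,"tz":0,"turn":0,"gripper":0.7},{"tx":0.058,"ty":0.114,"tz":0,"turn":0,"gripper":0.7},{"tx":0.058,"ty":0.114,"tz":0,"turn":0,"gripper":0.7},{"tx":0.058,"ty":0.114,"tz":0,"turn":0,"gripper":0.7},{"tx":0.058,"ty":0.114,"tz":0,"turn":0,"gripper":0.7},{"tx":0.058,"ty":0.114,"tz":0,"turn":0,"gripper":0.7},{"tx":0,"ty":0,"tz":0,"turn":0,"gripper":0.7}])

```text
time_s: 17.3
eef_pos: [423.1, -100.8, 119.7]
tool_rot: [0.001, 0.731, -0.683, -0.001]
ft_force: [0.5, 0.3, -0.8]
width: 60.8
finger_force: 0.0
```

Call:
carry_out(steps=[{"tx":0,"ty":0,"tz":0,"turn":0.0925,"gripper":0.7},{"tx":0,"ty":0,"tz":0,"turn":0.0925,"gripper":0.7},{"tx":0,"ty":0,"tz":0,"turn":0.0925,"gripper":0.7},{"tx":0,"ty":0,"tz":0,"turn":0.0925,"gripper":0.7},{"tx":0,"ty":0,"tz":0,"turn":0.0925,"gripper":0.7},{"tx":0,"ty":0,"tz":0,"turn":0.0925,"gripper":0.7},{"tx":0,"ty":0,"tz":0,"turn":0.0925,"gripper":0.7},{"tx":0,"ty":0,"tz":0,"turn":0.0925,"gripper":0.7},{"tx":0,"ty":0,"tz":0,"turn":0.0925,"gripper":0.7},{"tx":0,"ty":0,"tz":0,"turn":0.0925,"gripper":0.7},{"tx":0,"ty":0,"tz":0,"turn":0.0925,"gripper":0.7},{"tx":0,"ty":0,"tz":0,"turn":0,"gripper":0.7},{"tx":0,"ty":0,"tz":0,"turn":0,"gripper":0.7}])

```text
time_s: 18.6
eef_pos: [428.3, -99.1, 119.9]
tool_rot: [0.0, -0.059, 0.998, -0.0]
ft_force: [-0.1, 0.7, 0.3]
width: 60.8
finger_force: 0.0
```

```bash
python3 - <<'E'
from h import *
err(427.3,-100.4,96.7)
snap('scene','c6');p,d,W=cloud('c6')
m=(np.hypot(W[...,0]-657,W[...,1]-39)<24)&(d>0)&(p.min(2)>95)&(p[...,2]>110)
P=W[m];print(len(P),P.mean(0),P.min(0),P.max(0))
peb('c6',(427,-100),9)
snap('side','s6');p,d,W=cloud('s6')
m=(np.hypot(W[...,0]-657,W[...,1]-39)<30)&(d>0)&(p.min(2)>95)&(p[...,2]>110)
P=W[m];print(len(P),P.mean(0),P.min(0),P.max(0))
E
```

```text
t 18.6 pos [428.3 -99.1 119.9] y_tool deg 96.8 need tx,ty units [ 0.004  -0.0039] turn units 0.0012 width 60.8 0.0
98 [658.50535796  46.14260099  30.61179042] [635.96762047  25.92256072  13.3924078 ] [672.22179852  62.8945773   35.62206292]
ctr 429.8 -96.1 short 38.1 long 51.4 short-axis dir deg 97.0 zmax 28.6<stdin>:9: RuntimeWarning: Mean of empty slice.
  ret = um.true_divide(
Traceback (most recent call last):
ValueError: zero-size array to reduction operation minimum which has no identity
```

Call:
carry_out(steps=[{"tx":0.004,"ty":-0.004,"tz":0.08,"turn":0,"gripper":0.7},{"tx":0,"ty":0,"tz":0.1,"turn":0,"gripper":0.7},{"tx":0,"ty":0,"tz":0.08,"turn":0,"gripper":0.7},{"tx":0,"ty":0,"tz":0.05,"turn":0,"gripper":0.7},{"tx":0,"ty":0,"tz":0.02,"turn":0,"gripper":0.7},{"tx":0,"ty":0,"tz":0,"turn":0,"gripper":0.7},{"tx":0,"ty":0,"tz":0,"turn":0,"gripper":0.7}])

```text
time_s: 19.4
eef_pos: [427.4, -100.5, 21.1]
tool_rot: [0.001, -0.058, 0.998, -0.0]
ft_force: [0.0, -0.0, 0.9]
width: 60.8
finger_force: 0.0
```

Call:
carry_out(steps=[{"tx":0,"ty":0,"tz":0.005,"turn":0,"gripper":0.7},{"tx":0,"ty":0,"tz":0,"turn":0,"gripper":0.7},{"tx":0,"ty":0,"tz":0,"turn":0,"gripper":0.25},{"tx":0,"ty":0,"tz":0,"turn":0,"gripper":0.25},{"tx":0,"ty":0,"tz":0,"turn":0,"gripper":0.25},{"tx":0,"ty":0,"tz":0,"turn":0,"gripper":0.25},{"tx":0,"ty":0,"tz":0,"turn":0,"gripper":0.25}])

```text
time_s: 20.1
eef_pos: [426.8, -100.6, 19.2]
tool_rot: [0.0, -0.058, 0.998, -0.0]
ft_force: [-0.2, 0.4, 1.1]
width: 36.3
finger_force: 30.0
```

Call:
carry_out(steps=[{"tx":0,"ty":0,"tz":-0.03,"turn":0,"gripper":0.25},{"tx":0,"ty":0,"tz":-0.06,"turn":0,"gripper":0.25},{"tx":0,"ty":0,"tz":-0.08,"turn":0,"gripper":0.25},{"tx":0,"ty":0,"tz":-0.08,"turn":-0.0925,"gripper":0.25},{"tx":0,"ty":0,"tz":-0.08,"turn":-0.0925,"gripper":0.25},{"tx":0,"ty":0,"tz":0,"turn":-0.0925,"gripper":0.25},{"tx":0,"ty":0,"tz":0,"turn":-0.0925,"gripper":0.25},{"tx":0,"ty":0,"tz":0,"turn":-0.0925,"gripper":0.25},{"tx":0,"ty":0,"tz":0,"turn":-0.0925,"gripper":0.25},{"tx":0,"ty":0,"tz":0,"turn":-0.0925,"gripper":0.25},{"tx":0,"ty":0,"tz":0,"turn":-0.0925,"gripper":0.25},{"tx":0,"ty":0,"tz":0,"turn":-0.0925,"gripper":0.25},{"tx":0,"ty":0,"tz":0,"turn":-0.0925,"gripper":0.25},{"tx":0,"ty":0,"tz":0,"turn":-0.0925,"gripper":0.25},{"tx":0,"ty":0,"tz":0,"turn":0,"gripper":0.25},{"tx":0,"ty":0,"tz":0,"turn":0,"gripper":0.25}])

```text
time_s: 21.7
eef_pos: [426.5, -100.6, 118.3]
tool_rot: [-0.0, 0.731, -0.683, 0.0]
ft_force: [-0.6, -0.3, -0.8]
width: 36.1
finger_force: 30.0
```

```bash
python3 - <<'E'
from h import *
err(672.2,-169.7,184.1)
E
```

```text
t 21.7 pos [ 426.5 -100.6  118.3] y_tool deg -176.1 need tx,ty units [ 0.2854 -0.8014] turn units -0.0024 width 36.1 29.99971123295836
```

Call:
carry_out(steps=[{"tx":0.02,"ty":-0.057,"tz":0,"turn":0,"gripper":0.25},{"tx":0.041,"ty":-0.1145,"tz":0,"turn":0,"gripper":0.25},{"tx":0.041,"ty":-0.1145,"tz":0,"turn":0,"gripper":0.25},{"tx":0.041,"ty":-0.1145,"tz":0,"turn":0,"gripper":0.25},{"tx":0.041,"ty":-0.1145,"tz":0,"turn":0,"gripper":0.25},{"tx":0.041,"ty":-0.1145,"tz":0,"turn":0,"gripper":0.25},{"tx":0.041,"ty":-0.1145,"tz":0,"turn":0,"gripper":0.25},{"tx":0.02,"ty":-0.057,"tz":0,"turn":0,"gripper":0.25},{"tx":0,"ty":0,"tz":0,"turn":0,"gripper":0.25},{"tx":0,"ty":0,"tz":0,"turn":0,"gripper":0.25}])

```text
time_s: 22.7
eef_pos: [671.6, -169.0, 117.2]
tool_rot: [0.001, 0.731, -0.682, -0.001]
ft_force: [-1.1, 0.0, -0.8]
width: 36.1
finger_force: 30.0
```

```bash
python3 - <<'E'
from h import *
err(672.2,-169.7,184.1)
E
```

```text
t 22.7 pos [ 671.6 -169.   117.2] y_tool deg -176.0 need tx,ty units [ 0.0025 -0.0019] turn units -0.0016 width 36.1 29.999996332917362
```

Call:
carry_out(steps=[{"tx":0.002,"ty":-0.002,"tz":0.06,"turn":0,"gripper":0.25},{"tx":0,"ty":0,"tz":0.09,"turn":0,"gripper":0.25},{"tx":0,"ty":0,"tz":0.07,"turn":0,"gripper":0.25},{"tx":0,"ty":0,"tz":0.03,"turn":0,"gripper":0.25},{"tx":0,"ty":0,"tz":0.02,"turn":0,"gripper":0.25},{"tx":0,"ty":0,"tz":0.01,"turn":0,"gripper":0.25},{"tx":0,"ty":0,"tz":0,"turn":0,"gripper":0.25},{"tx":0,"ty":0,"tz":0,"turn":0,"gripper":0.25}])

```text
time_s: 23.5
eef_pos: [673.7, -169.7, 35.2]
tool_rot: [-0.001, 0.732, -0.682, 0.001]
ft_force: [-0.0, -0.5, -0.6]
width: 35.8
finger_force: 30.0
```

Call:
carry_out(steps=[{"tx":0,"ty":0,"tz":0.005,"turn":0,"gripper":0.25},{"tx":0,"ty":0,"tz":0,"turn":0,"gripper":0.25}])

```text
time_s: 23.7
eef_pos: [673.2, -169.7, 32.9]
tool_rot: [-0.0, 0.732, -0.682, 0.0]
ft_force: [0.8, -0.0, -0.5]
width: 36.1
finger_force: 30.0
```

Call:
carry_out(steps=[{"tx":0,"ty":0,"tz":0.006,"turn":0,"gripper":0.25},{"tx":0,"ty":0,"tz":0,"turn":0,"gripper":0.25}])

```text
time_s: 23.9
eef_pos: [672.9, -169.7, 30.5]
tool_rot: [0.0, 0.732, -0.682, -0.0]
ft_force: [-0.4, -0.2, -1.1]
width: 36.4
finger_force: 30.0
```

Call:
carry_out(steps=[{"tx":0,"ty":0,"tz":0.004,"turn":0,"gripper":0.25},{"tx":0,"ty":0,"tz":0,"turn":0,"gripper":0.25}])

```text
time_s: 24.1
eef_pos: [673.1, -169.7, 30.2]
tool_rot: [0.0, 0.732, -0.681, 0.0]
ft_force: [-1.3, 0.8, 3.3]
width: 35.7
finger_force: 30.0
```

Call:
carry_out(steps=[{"tx":0,"ty":0,"tz":0,"turn":0,"gripper":0.55},{"tx":0,"ty":0,"tz":0,"turn":0,"gripper":0.55},{"tx":0,"ty":0,"tz":0,"turn":0,"gripper":0.55},{"tx":0,"ty":0,"tz":-0.03,"turn":0,"gripper":0.55},{"tx":0,"ty":0,"tz":-0.07,"turn":0,"gripper":0.55},{"tx":0,"ty":0,"tz":-0.1,"turn":0,"gripper":0.55},{"tx":0,"ty":0,"tz":-0.1,"turn":0,"gripper":0.55},{"tx":0.02,"ty":0.115,"tz":0,"turn":0,"gripper":0.8},{"tx":0.02,"ty":0.115,"tz":0,"turn":0,"gripper":0.8},{"tx":0.02,"ty":0.115,"tz":0,"turn":0,"gripper":0.8},{"tx":0.02,"ty":0.115,"tz":0,"turn":0,"gripper":0.8},{"tx":0.02,"ty":0.115,"tz":0,"turn":0,"gripper":0.8},{"tx":0.02,"ty":0.115,"tz":0,"turn":0,"gripper":0.8},{"tx":0.02,"ty":0.115,"tz":0,"turn":0,"gripper":0.8},{"tx":0,"ty":0,"tz":0,"turn":0,"gripper":0.8}])

```text
time_s: 25.6
eef_pos: [430.9, -228.9, 120.0]
tool_rot: [0.0, 0.731, -0.683, -0.001]
ft_force: [0.8, -0.1, 0.4]
width: 69.0
finger_force: 0.0
```

Call:
carry_out(steps=[{"tx":0,"ty":0,"tz":0,"turn":0.0904,"gripper":0.8},{"tx":0,"ty":0,"tz":0,"turn":0.0904,"gripper":0.8},{"tx":0,"ty":0,"tz":0,"turn":0.0904,"gripper":0.8},{"tx":0,"ty":0,"tz":0,"turn":0.0904,"gripper":0.8},{"tx":0,"ty":0,"tz":0,"turn":0.0904,"gripper":0.8},{"tx":0,"ty":0,"tz":0,"turn":0.0904,"gripper":0.8},{"tx":0,"ty":0,"tz":0,"turn":0.0904,"gripper":0.8},{"tx":0,"ty":0,"tz":0,"turn":0.0904,"gripper":0.8},{"tx":0,"ty":0,"tz":0,"turn":0.0904,"gripper":0.8},{"tx":0,"ty":0,"tz":0,"turn":0.0904,"gripper":0.8},{"tx":0,"ty":0,"tz":0,"turn":0.0904,"gripper":0.8},{"tx":0,"ty":0,"tz":0,"turn":0.0904,"gripper":0.8},{"tx":0,"ty":0,"tz":0,"turn":0.0904,"gripper":0.8},{"tx":0,"ty":0,"tz":0,"turn":0,"gripper":0.8},{"tx":0,"ty":0,"tz":0,"turn":0,"gripper":0.8}])

```text
time_s: 27.1
eef_pos: [435.8, -228.7, 119.9]
tool_rot: [0.0, 0.059, 0.998, -0.0]
ft_force: [0.4, -0.0, 0.1]
width: 69.6
finger_force: 0.0
```

```bash
python3 - <<'E'
from h import *
err(434.6,-228.4,83.1)
snap('scene','c7');peb('c7',(434,-226),9)
E
```

```text
t 27.1 pos [ 435.8 -228.7  119.9] y_tool deg 83.2 need tx,ty units [0.0041 0.0007] turn units 0.0017 width 69.6 0.0
ctr 436.1 -225.1 short 44.3 long 68.4 short-axis dir deg 86.8 zmax 29.6
```

Call:
carry_out(steps=[{"tx":0.003,"ty":0,"tz":0.08,"turn":0,"gripper":0.8},{"tx":0,"ty":0,"tz":0.1,"turn":0,"gripper":0.8},{"tx":0,"ty":0,"tz":0.08,"turn":0,"gripper":0.8},{"tx":0,"ty":0,"tz":0.05,"turn":0,"gripper":0.8},{"tx":0,"ty":0,"tz":0.02,"turn":0,"gripper":0.8},{"tx":0,"ty":0,"tz":0.004,"turn":0,"gripper":0.8},{"tx":0,"ty":0,"tz":0,"turn":0,"gripper":0.8},{"tx":0,"ty":0,"tz":0,"turn":0,"gripper":0.35},{"tx":0,"ty":0,"tz":0,"turn":0,"gripper":0.35},{"tx":0,"ty":0,"tz":0,"turn":0,"gripper":0.35},{"tx":0,"ty":0,"tz":0,"turn":0,"gripper":0.35},{"tx":0,"ty":0,"tz":0,"turn":0,"gripper":0.35},{"tx":0,"ty":0,"tz":0,"turn":0,"gripper":0.35}])

```text
time_s: 28.45
eef_pos: [434.5, -228.7, 19.8]
tool_rot: [0.0, 0.06, 0.998, -0.0]
ft_force: [-0.6, -0.1, 4.2]
width: 44.3
finger_force: 30.0
```

Call:
carry_out(steps=[{"tx":0,"ty":0,"tz":-0.03,"turn":0,"gripper":0.35},{"tx":0,"ty":0,"tz":-0.06,"turn":0,"gripper":0.35},{"tx":0,"ty":0,"tz":-0.08,"turn":0,"gripper":0.35},{"tx":0,"ty":0,"tz":-0.08,"turn":-0.0903,"gripper":0.35},{"tx":0,"ty":0,"tz":-0.08,"turn":-0.0903,"gripper":0.35},{"tx":0,"ty":0,"tz":0,"turn":-0.0903,"gripper":0.35},{"tx":0,"ty":0,"tz":0,"turn":-0.0903,"gripper":0.35},{"tx":0,"ty":0,"tz":0,"turn":-0.0903,"gripper":0.35},{"tx":0,"ty":0,"tz":0,"turn":-0.0903,"gripper":0.35},{"tx":0,"ty":0,"tz":0,"turn":-0.0903,"gripper":0.35},{"tx":0,"ty":0,"tz":0,"turn":-0.0903,"gripper":0.35},{"tx":0,"ty":0,"tz":0,"turn":-0.0903,"gripper":0.35},{"tx":0,"ty":0,"tz":0,"turn":-0.0903,"gripper":0.35},{"tx":0,"ty":0,"tz":0,"turn":-0.0903,"gripper":0.35},{"tx":0,"ty":0,"tz":0,"turn":-0.0903,"gripper":0.35},{"tx":0,"ty":0,"tz":0,"turn":-0.0903,"gripper":0.35},{"tx":0,"ty":0,"tz":0,"turn":0,"gripper":0.35},{"tx":0,"ty":0,"tz":0,"turn":0,"gripper":0.35}])

```text
time_s: 30.25
eef_pos: [434.0, -228.5, 118.4]
tool_rot: [0.0, 0.73, -0.683, -0.0]
ft_force: [0.4, -0.4, -0.1]
width: 44.1
finger_force: 30.0
```

```bash
python3 - <<'E'
from h import *
err(665.1,-65.5,184.1)
E
```

```text
t 30.25 pos [ 434.  -228.5  118.4] y_tool deg -176.2 need tx,ty units [-0.4912 -0.8044] turn units -0.0036 width 44.1 29.99972867386532
```

Call:
carry_out(steps=[{"tx":-0.0305,"ty":-0.05,"tz":0,"turn":-0.0036,"gripper":0.35},{"tx":-0.0615,"ty":-0.1005,"tz":0,"turn":0,"gripper":0.35},{"tx":-0.0615,"ty":-0.1005,"tz":0,"turn":0,"gripper":0.35},{"tx":-0.0615,"ty":-0.1005,"tz":0,"turn":0,"gripper":0.35},{"tx":-0.0615,"ty":-0.1005,"tz":0,"turn":0,"gripper":0.35},{"tx":-0.0615,"ty":-0.1005,"tz":0,"turn":0,"gripper":0.35},{"tx":-0.0615,"ty":-0.1005,"tz":0,"turn":0,"gripper":0.35},{"tx":-0.0615,"ty":-0.1005,"tz":0,"turn":0,"gripper":0.35},{"tx":-0.0305,"ty":-0.05,"tz":0,"turn":0,"gripper":0.35},{"tx":0,"ty":0,"tz":0,"turn":0,"gripper":0.35},{"tx":0,"ty":0,"tz":0,"turn":0,"gripper":0.35}])

```text
time_s: 31.35
eef_pos: [663.6, -63.0, 117.6]
tool_rot: [0.0, 0.733, -0.68, -0.001]
ft_force: [-0.0, -1.0, -0.7]
width: 44.5
finger_force: 30.0
```

```bash
python3 - <<'E'
from h import *
err(665.1,-65.5,184.1)
E
```

```text
t 31.35 pos [663.6 -63.  117.6] y_tool deg -175.8 need tx,ty units [ 0.0086 -0.0045] turn units 0.0017 width 44.5 29.99975368991727
```

Call:
carry_out(steps=[{"tx":0.0086,"ty":-0.0045,"tz":0.06,"turn":0.0017,"gripper":0.35},{"tx":0,"ty":0,"tz":0.09,"turn":0,"gripper":0.35},{"tx":0,"ty":0,"tz":0.05,"turn":0,"gripper":0.35},{"tx":0,"ty":0,"tz":0,"turn":0,"gripper":0.35},{"tx":0,"ty":0,"tz":0,"turn":0,"gripper":0.35},{"tx":0,"ty":0,"tz":0,"turn":0,"gripper":0.35}])

```text
time_s: 31.95
eef_pos: [666.2, -66.3, 59.9]
tool_rot: [-0.001, 0.732, -0.681, 0.001]
ft_force: [0.8, -0.0, -1.0]
width: 44.3
finger_force: 30.0
```

```bash
python3 - <<'E'
from h import *
err(665.1,-65.5,184.1)
E
```

```text
t 31.95 pos [666.2 -66.3  59.9] y_tool deg -175.9 need tx,ty units [-0.0029  0.0036] turn units 0.0003 width 44.3 29.999761504295748
```

Call:
carry_out(steps=[{"tx":-0.0015,"ty":0.0025,"tz":0.05,"turn":0,"gripper":0.35},{"tx":0,"ty":0,"tz":0.025,"turn":0,"gripper":0.35},{"tx":0,"ty":0,"tz":0.01,"turn":0,"gripper":0.35},{"tx":0,"ty":0,"tz":0,"turn":0,"gripper":0.35},{"tx":0,"ty":0,"tz":0,"turn":0,"gripper":0.35}])

```text
time_s: 32.45
eef_pos: [665.0, -65.8, 33.5]
tool_rot: [-0.0, 0.732, -0.681, 0.0]
ft_force: [-0.1, 0.0, -0.8]
width: 43.9
finger_force: 30.0
```

Call:
carry_out(steps=[{"tx":0,"ty":0,"tz":0.006,"turn":0,"gripper":0.35},{"tx":0,"ty":0,"tz":0,"turn":0,"gripper":0.35}])

```text
time_s: 32.65
eef_pos: [664.6, -65.8, 31.2]
tool_rot: [-0.0, 0.732, -0.681, 0.0]
ft_force: [0.9, -0.8, -0.3]
width: 44.3
finger_force: 30.0
```

Call:
carry_out(steps=[{"tx":0,"ty":0,"tz":0.004,"turn":0,"gripper":0.35},{"tx":0,"ty":0,"tz":0,"turn":0,"gripper":0.35}])

```text
time_s: 32.85
eef_pos: [664.7, -65.8, 30.9]
tool_rot: [-0.0, 0.732, -0.681, 0.0]
ft_force: [-0.9, 1.2, 3.8]
width: 44.3
finger_force: 30.0
```

Call:
carry_out(steps=[{"tx":0,"ty":0,"tz":0,"turn":0,"gripper":0.58},{"tx":0,"ty":0,"tz":0,"turn":0,"gripper":0.58},{"tx":0,"ty":0,"tz":0,"turn":0,"gripper":0.58},{"tx":0,"ty":0,"tz":-0.03,"turn":0,"gripper":0.58},{"tx":0,"ty":0,"tz":-0.07,"turn":0,"gripper":0.58},{"tx":0,"ty":0,"tz":-0.12,"turn":0,"gripper":0.58},{"tx":0,"ty":0,"tz":-0.14,"turn":0,"gripper":0.58},{"tx":0,"ty":0,"tz":-0.14,"turn":0,"gripper":0.58},{"tx":-0.05,"ty":0,"tz":-0.14,"turn":0,"gripper":0.58},{"tx":-0.05,"ty":0,"tz":-0.14,"turn":0,"gripper":0.58},{"tx":-0.05,"ty":0,"tz":-0.14,"turn":0,"gripper":0.58},{"tx":-0.05,"ty":0,"tz":-0.14,"turn":0,"gripper":0.58},{"tx":0,"ty":0,"tz":0,"turn":0,"gripper":0.58},{"tx":0,"ty":0,"tz":0,"turn":0,"gripper":0.58}])

```text
time_s: 34.25
eef_pos: [660.2, -5.4, 349.7]
tool_rot: [-0.002, 0.732, -0.681, 0.001]
ft_force: [-0.6, -0.4, -1.1]
width: 50.3
finger_force: 0.0
```

```bash
python3 - <<'E'
from h import *
err(665,-5,184.1)
snap('wrist','w8'); snap('scene','c8')
p,d,W=cloud('w8')
for n,c in(('1',(657.3,39)),('2',(672.2,-169.7)),('3',(665.1,-65.5))):
    P=W[(np.hypot(W[...,0]-c[0],W[...,1]-c[1])<50)&(W[...,2]>28)&(W[...,2]<50)&(d>0)]
    if len(P)>20: print(n,len(P),np.array(cv2.fitEllipse(cv2.convexHull(P[:,:2].astype(np.float32)))[0]),cv2.fitEllipse(cv2.convexHull(P[:,:2].astype(np.float32)))[1:],'top',P[:,2].max(),'goal',c)
p,d,W=cloud('c8')
P=W[(np.hypot(W[...,0]-536,W[...,1]-341)<42)&(W[...,2]>74)&(W[...,2]<95)&(d>0)]
print('cup rim',np.median(P,0),cv2.fitEllipse(cv2.convexHull(P[:,:2].astype(np.float32))))
a=cv2.imread('pics/w8.png');b=cv2.imread('pics/c8.png')[160:340,170:370]
cv2.imwrite('pics/v8.png',np.hstack([cv2.resize(a,(480,360)),cv2.resize(b,(320,288))]) if 0 else np.vstack([cv2.resize(a[:260],(640,297)),cv2.copyMakeBorder(cv2.resize(b,(333,300)),0,0,0,307,0)]))
E
```

```text
t 34.25 pos [660.2  -5.4 349.7] y_tool deg -175.8 need tx,ty units [-0.0001 -0.0159] turn units 0.0007 width 50.3 0.0
1 407 [657.1973877   39.82316589] ((30.298913955688477, 39.81855010986328), 1.6267857551574707) top 35.7340678494964 goal (657.3, 39)
2 951 [ 672.74694824 -168.16197205] ((36.91400146484375, 52.526954650878906), 5.154589653015137) top 38.22627549465062 goal (672.2, -169.7)
3 1227 [664.10089111 -64.61175537] ((45.39463806152344, 67.00479125976562), 4.561940670013428) top 41.38615712918198 goal (665.1, -65.5)
cup rim [533.28368328 339.94827794  78.49802675] ((535.8501586914062, 342.5431823730469), (61.77499771118164, 66.02947235107422), 141.9486083984375)
```

View pics/v8.png

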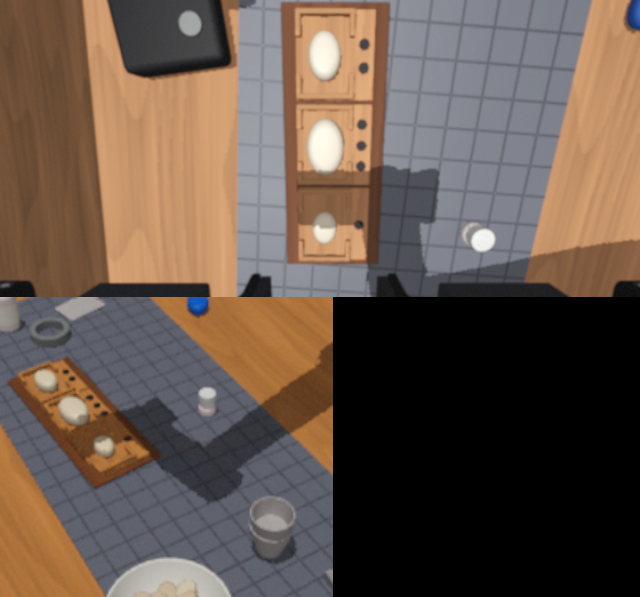

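The picture shows medium in the two-stud pocket (324,55), large in the three-stud pocket (325,147), small in the one-stud pocket (324,228), all flat and centred, and the cup nested upright (272,525).

```bash
python3 -c "from rig import arm; print(arm.job_done())"
```

```text
the job is handed in; nothing more can be done
None
```

The job is handed in: the last pictures show the cup nested upright in the standing cup and all three pebbles lying flat, within about 2 mm of the middle of their pockets, placed in the order asked, at about 34 s of the 72 s.

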